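# Clamp the flow cell and hold it up in the light path

### The arm

A 7-joint arm with a two-finger parallel gripper is mounted at the origin on a cart in front of the work surface, level with it; the furniture and walls round the work are solid. World frame = base frame: x ahead of the robot, y to its left, z up, the work surface at z = 0. Lengths are in m, angles in rad, forces in N, time in s.
With the tool pointing down it reaches from about 0.4 to 0.9 m from the base axis. Payload 5.5 kg.
Tool frame: the origin (TCP) lies midway between the tips of the shut fingers; the grasp point (between the pads) lies ctrl.pinch_z behind it (ctrl.pinch_z is the distance from the TCP to the grasp point, in m); z points along the fingers, y is the line along which they close (so a half turn about z gives the same grasp; the last joint's range is limited). The gripper opens to 92 mm and grips with 3 to 60 N. Pads are 19 mm wide; open, the fingers measure 130 mm over their backs; the gripper's body (75 mm by 190 mm) begins 47 mm behind the grasp point.
Start: joints at [-0.952, 0.501, -0.427, 1.55, 0.221, 1.138, -0.21], TCP at [0.226, 0.609, 0.227] pointing down, gripper open.
Joint ranges: [-2.88, 2.88], [-0.31, 2.03], [-1.54, 1.56], [0.2, 2.42], [-1.41, 4.55], [0.19, 2.02], [-2.57, 2.57]. Speed limits (rad/s): [2.57, 2.57, 3.14, 3.14, 3.14, 3.14, 3.14].

### API

Orientations are given as a rotation vector (axis times angle).
In Python, from workcell import ctrl gives the robot as it stands. The module is installed in compiled form; this text tells all that it offers.
- The arm moves only by the shell command python3 -m crank 'ROWS' [OPENING] [FORCE]. ROWS is JSON, a list that holds one entry, the list of rows, each a list of 4 numbers: the shift along the tool's x, y, z in m, then the turn about the tool's z in degrees. In form: [[[tx, ty, tz, twist], ...]]. A call has 1 to 8 rows; each row is the pose to reach, as a shift and turn from the pose commanded when the call began, along the tool's axes at that moment; what a row does not reach only later rows make up. A row lasts 1/12 s, in which the tool goes at most 41.7 mm and 7.16 degrees, less where a joint would pass 70% of its speed; a pose out of reach is approached as far as the arm can. A call with a gripper value outside its range is refused whole. OPENING is the opening, from 0 (shut) to 1 (fully open), set as the call begins (- or left out, the last holds). The fingers move at their own pace and stop on an object; FORCE is the grip in N (left out, the last holds). Time passes only in rows, so rows that repeat a pose let the fingers close. It gives the time, the measured TCP pose, the force, the opening and the grip force at its end, in the units of the state.
- ctrl.sense(): the state, without advancing time (a new reading comes with each control period).
- ctrl.capture(name): name is "scene" or "top" or "wrist"; returns the picture (384x512x3 uint8, red, green, blue); there is no depth.
- ctrl.camera_model(name): a dict with "fx", "fy", "cx", "cy" (pixels), "k1" (the pictures are not rectified: a ray, as slopes to the right and down, at radius r is drawn at 1 + k1 r^2 times it, then the intrinsics apply), "pose" (4x4, takes a point from camera to world coordinates); the wrist camera has in their place "hand_eye" (4x4, takes a point from camera to tool coordinates, whose origin is the TCP and whose axes are the flange's). Camera axes: x right, y down, z forward; pixel columns grow to the right and rows downward; lengths in m; the calibration is good to about 2 mm. A picture is of the moment at which its call begins: read the wrist's pose just before it. camera_model takes no time and is no camera call.
- ctrl.close_job(): hands the job in; it is judged then, once.
The state is a dict: "time": time; "joint_pos": joint angles; "joint_velocities": joint speeds; "joint_torque": joint torques, N m; "tcp_pos": TCP position; "tool_rot": TCP orientation; "wrist_force": force on the tool from outside, world axes, zero at the start; "moment": the same for the moment, N m; "grip_width": opening from 0.0 (shut) to 1.0 (fully open); "finger_force": force on a finger pad.
Only numpy, scipy, OpenCV 4.12 (cv2) and the standard library are available. Lean on these libraries where they do the work, as an engineer would, in place of code of your own. Each camera call takes 0.05 s, during which the arm holds its last target. There are 200 camera calls.

### The job

Ready the flow cell for a reading: swing the socket's blue-barred clamp lever fully shut over the glass cell first, and only then raise the red-handled cam lever to the point of highest lift (lever straight up; beyond that the stage sinks again). The cam springs back when let go, so finish with the gripper still holding the red handle there; do not disturb the timer, the dish or the tape roll.

Things in the scene. Friction and masses are not known exactly. Their poses are not given: they have to be found in the camera images.
- jig: Measuring jig, screwed down. Aluminium base plate 12 mm thick, x -75 to +75, y -95 to +75 mm. Origin: on the worktop under the cam. x points to the jig's back (away from the robot at yaw 0), y to its left, z up. Two grey bearing cheeks (to z 61) and two black light-guide posts (18 x 12 mm, at x +22, y +-55, to z 132).
- clamp (a joint): Clamp lever of the socket block, a hinged steel yoke with a blue crossbar. 0 = fully shut (yoke level, pointing to the jig's -x, over the glass cell; end stop), pi/2 = upright, 1.9 = fully open (leaning back to +x; end stop). It starts open at 1.4 to 1.85. Stays where it is left (friction 0.08 N m, about 1 N at the bar).
- clamp_bar (a point): Middle of the blue crossbar: 12 mm thick, 66 mm long along the jig's y, 100 mm from the hinge; 53 mm of it are free to grip between the yoke arms (5 mm thick, at y +-29). When shut it hangs clear, 46 mm before the socket block's front face and 40 mm above the stage plate's level.
- clamp_hinge (a point): Hinge axis of the clamp lever (along the jig's y) at mid width; 42 mm behind the jig's origin in x, 116 mm above the worktop with the cam down.
- cam (a joint): Cam lever: steel arm with a red handle, turning a brass eccentric under the stage. 0 = down at rest (pointing to the jig's -x, 10 degrees above level; end stop), 1.40 = straight up = highest lift, 2.0 = end stop beyond it (stage lower again). Starts at 0. A spring turns it back to 0 when let go: 0.13 N m at 0, 0.5 N m at 1.40 (6 N at the handle).
- cam_bar (a point): Middle of the red handle of the cam lever, a round bar 14 mm thick and 62 mm long along the jig's y (jig y -142 to -80), standing out from the right side of the lever arm; 85 mm from the cam axis.
- cam_axis (a point): Point on the cam's axis (along the jig's y) level in y with the middle of the red handle: jig (0, -112, 46) mm; the handle turns about it.
- timer: White lab timer, 58 x 66 x 17 mm, loose bystander to the left of the jig. Origin: centre of its underside.
- dish: Round petri dish, 89 mm across, 15 mm high, loose bystander behind the jig. Origin: centre of its underside.
- tape: Roll of green label tape, 78 mm across, 19 mm high, lying flat, loose bystander at the left front of the jig. Origin: centre of its underside.
- cell_top (a point): Middle of the top of the small glass flow cell, jig (22, 0, 113) mm with the cam down. It sits on a grey socket block (x -12 to +48, y +-24, to z 102) on a steel stage plate (x -30 to +62, y +-35, z 68 to 76). Stage, socket, cell and clamp lever rise together, 8.3 mm at the cam's highest lift.

How it is judged:
By the outcome, as a careful person would: the job done as asked, in the order asked, and still so for the second after the job is handed in, while the arm keeps its last pose, push and grip.
It also fails if it takes over 51 s, if anything falls off the work surface, if the arm or the gripper's body presses on something with over 40 N, if the wrist force passes 120 N, or if a joint passes its speed limit or range.

## Working session

There is one attempt and no reset: what is moved stays moved. The work goes in short steps, Python scripts to look and compute and a shell command to move; the robot and the scene stay as the last step left them, time stands still between calls to the robot, and variables do not carry over. Pictures are saved under pics/ and viewed, at most 10 in all, crops included, and the job is handed in when it is done.

```bash
mkdir -p pics
python3 - <<'E'
from workcell import ctrl
import cv2,numpy as np
s=ctrl.sense();print({k:np.round(v,3) for k,v in s.items()},ctrl.pinch_z)
for n in("scene","top"):
    im=ctrl.capture(n);cv2.imwrite(f"pics/{n}.png",cv2.resize(im[...,::-1],(800,600)));np.save(f"pics/{n}.npy",im)
    c=ctrl.camera_model(n);print(n,{k:np.round(v,4).tolist() for k,v in c.items()})
print(ctrl.camera_model("wrist"))
E
```

```text
{'time': np.float64(0.0), 'joint_pos': array([-0.952,  0.502, -0.427,  1.551,  0.221,  1.138, -0.21 ]), 'joint_velocities': array([-0.002,  0.   ,  0.001, -0.001, -0.   ,  0.001,  0.   ]), 'joint_torque': array([-0.0000e+00, -5.6660e+01, -5.8160e+00, -2.7911e+01, -6.9000e-02,
        3.0000e-02,  0.0000e+00]), 'tcp_pos': array([0.226, 0.609, 0.226]), 'tool_rot': array([-5.560e-01, -3.092e+00,  3.000e-03]), 'wrist_force': array([-0.673, -0.08 , -0.353]), 'moment': array([0.047, 0.061, 0.011]), 'finger_force': np.float64(0.0), 'grip_width': np.float64(0.999)} 0.0188
scene {'fx': 355.1423, 'fy': 355.1423, 'cx': 253.8383, 'cy': 196.4812, 'k1': -0.025, 'pose': [[0.5929, -0.5302, 0.6061, 0.0838], [-0.8052, -0.3901, 0.4465, -0.314], [-0.0003, -0.7528, -0.6582, 0.6693], [0.0, 0.0, 0.0, 1.0]]}
top {'fx': 443.9014, 'fy': 443.9014, 'cx': 255.998, 'cy': 185.9354, 'k1': -0.1106, 'pose': [[-0.011, -0.9975, 0.0698, 0.5132], [-0.9999, 0.0118, 0.0102, 0.0571], [-0.011, -0.0696, -0.9975, 1.1769], [0.0, 0.0, 0.0, 1.0]]}
{'fx': 312.66131328050744, 'fy': 312.66131328050744, 'cx': 256.2563825673037, 'cy': 196.1739881708575, 'k1': -0.04959183475022866, 'hand_eye': array([[ 8.49732371e-04, -9.53059084e-01, -3.02783191e-01,
         8.26329367e-02],
       [ 9.99999481e-01,  6.39614410e-04,  7.93114061e-04,
         6.47282659e-05],
       [-5.62220068e-04, -3.02783708e-01,  9.53059133e-01,
        -1.57216490e-01],
       [ 0.00000000e+00,  0.00000000e+00,  0.00000000e+00,
         1.00000000e+00]])}
```

View pics/scene.png

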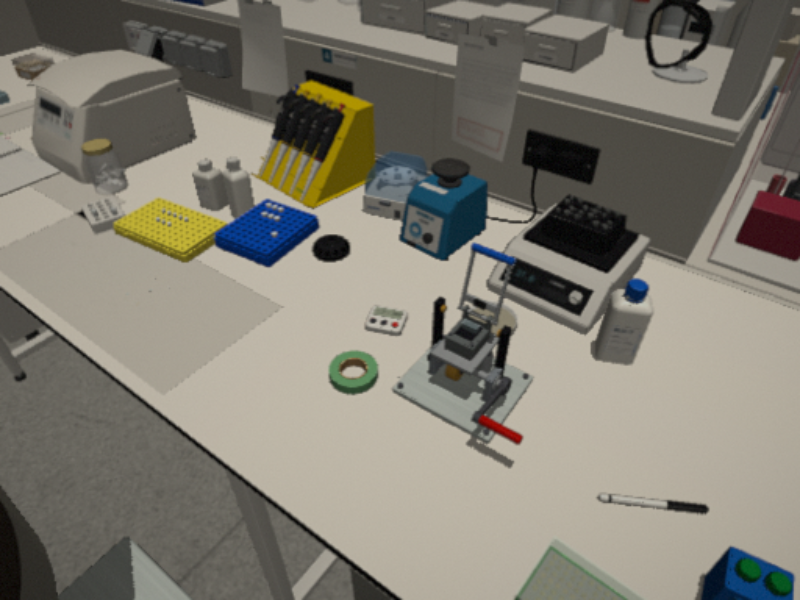

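View pics/top.png

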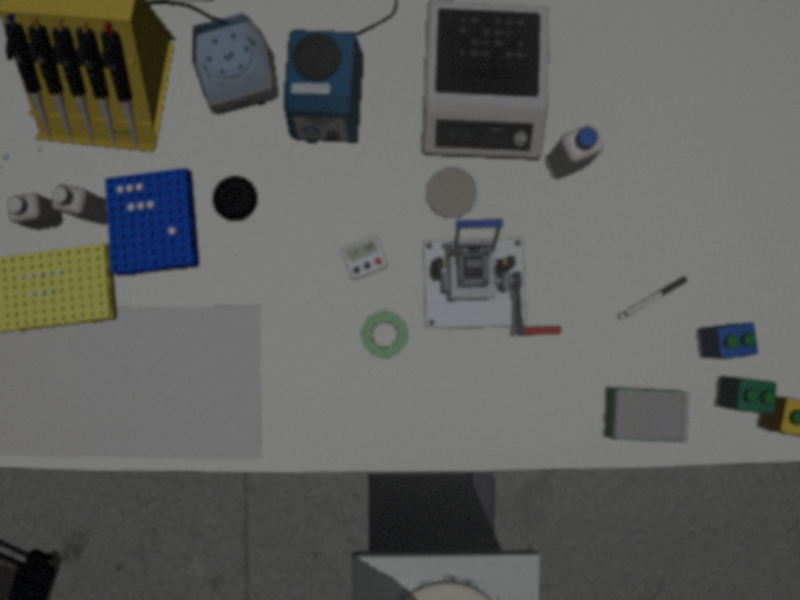

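The scene picture shows the jig with the blue bar around (493,254) and the red handle around (500,429). In the top picture the plate corners are about (424,238), (523,238), (426,328) and (524,328), the bar is at (479,224), and the handle is at (541,330).

```bash
cat > h.py <<'E'
import numpy as np,cv2
from workcell import ctrl
from scipy.spatial.transform import Rotation as R
def proj(n,P,cam=None,T=None):
    c=cam or ctrl.camera_model(n); T=c["pose"] if T is None else T
    p=(np.atleast_2d(P)-T[:3,3])@T[:3,:3]; s=p[:,:2]/p[:,2:]; s=s*(1+c["k1"]*(s**2).sum(1,keepdims=True))
    return s*[c["fx"],c["fy"]]+[c["cx"],c["cy"]]
def wristT():
    s=ctrl.sense();T=np.eye(4);T[:3,:3]=R.from_rotvec(s["tool_rot"]).as_matrix();T[:3,3]=s["tcp_pos"]
    return T@ctrl.camera_model("wrist")["hand_eye"]
def seg(im,col,box=None):
    h=cv2.cvtColor(im,cv2.COLOR_RGB2HSV); H,S,V=[h[...,i].astype(int) for i in range(3)]
    m=((S>110)&(V>50))&(((H<8)|(H>172)) if col=="red" else ((H>100)&(H<125)))
    if box: k=np.zeros_like(m);k[box[1]:box[3],box[0]:box[2]]=1;m&=k
    ys,xs=np.nonzero(m); return np.c_[xs,ys]
def jig(q,P):  # q=x,y,yaw ; P jig m
    c,s=np.cos(q[2]),np.sin(q[2]); P=np.atleast_2d(P)
    return P@np.array([[c,s,0],[-s,c,0],[0,0,1]])+[q[0],q[1],0]
def bar(a,y=0,lift=0): return np.array([.042-.1*np.cos(a),y,.116+lift+.1*np.sin(a)])
def ham(a,y=-.112): return np.array([-.085*np.cos(a+.1745),y,.046+.085*np.sin(a+.1745)])
E
python3 - <<'E'
from h import *
from scipy.optimize import least_squares
k=1/1.5625
t=np.load("pics/top.npy");s=np.load("pics/scene.npy")
def bx(*b):return [int(v*k) for v in b]
m={("top","b"):seg(t,"blue",bx(440,210,520,240)),("top","r"):seg(t,"red",bx(505,318,580,342)),
("scene","b"):seg(s,"blue",bx(460,235,525,272)),("scene","r"):seg(s,"red",bx(465,405,530,450))}
for a,p in m.items(): print(a,len(p),p.mean(0),p.min(0),p.max(0))
cor=np.array([[.075,.075,.012],[.075,-.095,.012],[-.075,.075,.012],[-.075,-.095,.012]])
tc=np.array([[424,238],[523,238],[426,328],[524,328]])*k
sc=np.array([[532,377],[393,387],[488,439]])*k; sci=[1,2,3]
sc={1:np.array([532,378])*k,2:np.array([394,388])*k,3:np.array([488,440])*k}
def f(q):
    r=[proj("top",jig(q,cor))-tc]
    for i,v in sc.items(): r.append(proj("scene",jig(q,cor[i]))-v)
    for n in("top","scene"):
        r.append(2*(proj(n,jig(q,bar(q[3])))-m[n,"b"].mean(0))); r.append(2*(proj(n,jig(q,ham(0)))-m[n,"r"].mean(0)))
    return np.vstack(r).ravel()
o=least_squares(f,[.5,.0,0,1.6],loss="soft_l1");print(o.x,f(o.x).reshape(-1,2).round(1).tolist())
q=o.x
print(jig(q,[bar(q[3]),bar(0),ham(0),ham(1.4),[.042,0,.116]]).round(3))
E
```

```text
('top', 'b') 78 [306.15384615 142.80769231] [293 141] [320 144]
('top', 'r') 66 [346.54545455 211.04545455] [336 210] [357 213]
('scene', 'b') 136 [314.75735294 161.67647059] [295 150] [329 169]
('scene', 'r') 182 [319.34065934 274.07692308] [306 265] [333 283]
[ 0.60782212 -0.04542362  0.01058623  1.82107044] [[-1.1, 0.5], [-0.4, -0.8], [-1.0, -0.3], [0.9, -1.8], [0.8, -1.4], [-2.5, -0.7], [-0.6, 0.4], [0.5, -0.3], [-0.4, -0.0], [-0.1, 1.5], [0.2, 1.7]]
[[ 0.675 -0.045  0.213]
 [ 0.55  -0.046  0.116]
 [ 0.525 -0.158  0.061]
 [ 0.609 -0.157  0.131]
 [ 0.65  -0.045  0.116]]
```

```bash
cat >> h.py <<'E'
def go(x,y,z,yaw=0.01):
    "shift in tool axes (mm) and twist (deg) to a world TCP target, tool y at yaw"
    s=ctrl.sense();M=R.from_rotvec(s["tool_rot"]).as_matrix()
    d=M.T@(np.array([x,y,z])-s["tcp_pos"]); a=np.arctan2(M[1,1],M[0,1])
    tw=np.degrees((a-yaw+np.pi)%(2*np.pi)-np.pi)
    print("mm",(d*1000).round(1),"twist",tw.round(1),"tilt",M[:,2].round(3),"t",round(s["time"],2),"F",s["wrist_force"].round(1),"w",round(s["grip_width"],3))
E
python3 -c "
from h import *
go(.675,-.045,.32)"
```

```text
mm [-648.3 -456.6  -93.4] twist 69.0 tilt [-0.001 -0.002 -1.   ] t 0.1 F [-0.1  0.9  0.4] w 1.002
```

```bash
python3 -m crank '[[[0,0,-0.04,0],[-0.02,-0.015,-0.08,0],[-0.05,-0.035,-0.093,5],[-0.648,-0.457,-0.093,69],[-0.648,-0.457,-0.093,69],[-0.648,-0.457,-0.093,69],[-0.648,-0.457,-0.093,69],[-0.648,-0.457,-0.093,69]]]' 1 5; python3 -c "
from h import *
go(.675,-.045,.32)"
```

```text
time: 0.77
tcp_pos: [0.3788, 0.3859, 0.3192]
tool_rot: [-1.607, -2.699, 0.0]
wrist_force: [0.4, 0.6, -0.1]
grip_width: 0.997
finger_force: 0.0
mm [-520.    55.1   -0.8] twist 27.9 tilt [-0. -0. -1.] t 0.77 F [ 0.4  0.6 -0.1] w 0.997
```

```bash
python3 -m crank '[[[-0.52,0.055,0,28],[-0.52,0.055,0,28],[-0.52,0.055,0,28],[-0.52,0.055,0,28],[-0.52,0.055,0,28],[-0.52,0.055,0,28],[-0.52,0.055,0,28],[-0.52,0.055,0,28]]]'; python3 -c "
from h import *
go(.675,-.045,.32)"
```

```text
time: 1.43
tcp_pos: [0.5692, 0.1126, 0.3191]
tool_rot: [-2.205, -2.237, 0.001]
wrist_force: [0.8, 0.2, 0.3]
grip_width: 0.999
finger_force: 0.0
mm [-159.1  103.6   -0.9] twist 0.2 tilt [-0. -0. -1.] t 1.43 F [0.8 0.2 0.3] w 0.999
```

```bash
python3 -m crank '[[[-0.159,0.104,0,0],[-0.159,0.104,0,0],[-0.159,0.104,0,0],[-0.159,0.104,0,0],[-0.159,0.104,0,0],[-0.159,0.104,0,0],[-0.159,0.104,0,0]]]'
python3 - <<'E'
from h import *
go(.675,-.045,.32)
T=wristT();im=ctrl.capture("wrist")
q=[.6078,-.0454,.0106]
v=cv2.resize(im[...,::-1],(768,576)).copy()
c=ctrl.camera_model("wrist")
for P in jig(q,[bar(1.82),bar(1.82,.033),bar(1.82,-.033),[.075,.075,.012],[-.075,.075,.012],[.022,-.055,.132],[.022,.055,.132],ham(0),ham(0,-.142),ham(0,-.08)]):
    u=proj("wrist",P,c,T)[0]; print(u.round(0)); cv2.circle(v,tuple(int(a*1.5) for a in u),4,(0,255,0),1)
cv2.imwrite("pics/w1.png",v)
b=seg(im,"blue");print(len(b),b.mean(0),b.min(0),b.max(0))
E
```

```text
time: 2.02
tcp_pos: [0.6747, -0.0452, 0.318]
tool_rot: [-2.209, -2.232, 0.003]
wrist_force: [1.0, -0.2, -0.4]
grip_width: 0.998
finger_force: 0.0
mm [ 0.2  0.3 -2. ] twist 0.0 tilt [-0.002 -0.    -1.   ] t 2.02 F [ 1.  -0.2 -0.4] w 0.998
[256. 195.]
[256. 158.]
[256. 229.]
[263. 102.]
[158. 103.]
[219. 219.]
[215. 124.]
[154. 237.]
[156. 255.]
[151. 216.]
1018 [275.50392927 172.19744597] [251   0] [492 320]
```

View pics/w1.png

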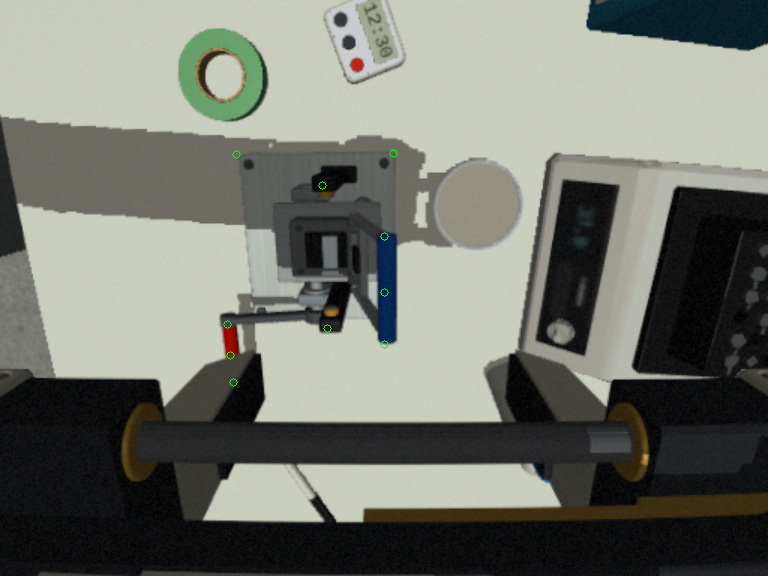

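The wrist view shows the bar centre at (387,290) where the model predicts (384,292). The dish, timer and tape are well clear, so I'll descend and grip the bar.

```bash
python3 -m crank '[[[0,0.001,0.04,0],[0,0.001,0.08,0],[0,0.001,0.105,0],[0,0.001,0.122,0],[0,0.001,0.122,0],[0,0.001,0.122,0]]]' && python3 -m crank '[[[0,0,0,0],[0,0,0,0],[0,0,0,0],[0,0,0,0],[0,0,0,0],[0,0,0,0],[0,0,0,0],[0,0,0,0]]]' 0 8
python3 - <<'E'
from h import *
q=[.609,-.0454,.0106]
im=ctrl.capture("scene");cv2.imwrite("pics/s2.png",cv2.resize(im[120:300,230:400,::-1],(680,720))[:600])
for a in (1.82,1.6,1.4,1.2,1.0,.8,.6,.4,.2,.1,0,-.03):
    p=jig(q,bar(a))[0]-[0,0,.0188];print(a,end=" ");go(*p)
E
```

```text
time: 2.57
tcp_pos: [0.6748, -0.0406, 0.1968]
tool_rot: [-2.201, -2.238, 0.001]
wrist_force: [0.4, 0.1, 0.6]
grip_width: 0.996
finger_force: 0.0
time: 3.23
tcp_pos: [0.6758, -0.0431, 0.1974]
tool_rot: [-2.206, -2.237, 0.0]
wrist_force: [-0.2, -0.4, -0.0]
grip_width: 0.471
finger_force: 0.0
1.82 mm [-1.6 -0.2  3.2] twist 0.2 tilt [-0.  0. -1.] t 3.28 F [0.3 0.4 0.2] w 0.425
1.6 mm [ -1.5 -21.9   0.2] twist 0.2 tilt [-0.  0. -1.] t 3.28 F [0.3 0.4 0.2] w 0.425
1.4 mm [ -1.4 -41.8   1.6] twist 0.2 tilt [-0.  0. -1.] t 3.28 F [0.3 0.4 0.2] w 0.425
1.2 mm [ -1.4 -61.1   6.9] twist 0.2 tilt [-0.  0. -1.] t 3.28 F [0.3 0.4 0.2] w 0.425
1.0 mm [ -1.3 -78.9  16. ] twist 0.2 tilt [-0.  0. -1.] t 3.28 F [0.3 0.4 0.2] w 0.425
0.8 mm [ -1.2 -94.5  28.4] twist 0.2 tilt [-0.  0. -1.] t 3.28 F [0.3 0.4 0.2] w 0.425
0.6 mm [  -1.2 -107.4   43.7] twist 0.2 tilt [-0.  0. -1.] t 3.28 F [0.3 0.4 0.2] w 0.425
0.4 mm [  -1.2 -116.9   61.2] twist 0.2 tilt [-0.  0. -1.] t 3.28 F [0.3 0.4 0.2] w 0.425
0.2 mm [  -1.1 -122.8   80.3] twist 0.2 tilt [-0.  0. -1.] t 3.28 F [0.3 0.4 0.2] w 0.425
0.1 mm [  -1.1 -124.3   90.2] twist 0.2 tilt [-0.  0. -1.] t 3.28 F [0.3 0.4 0.2] w 0.425
0 mm [  -1.1 -124.8  100.1] twist 0.2 tilt [-0.  0. -1.] t 3.28 F [0.3 0.4 0.2] w 0.425
-0.03 mm [  -1.1 -124.8  103.1] twist 0.2 tilt [-0.  0. -1.] t 3.28 F [0.3 0.4 0.2] w 0.425
```

View pics/s2.png

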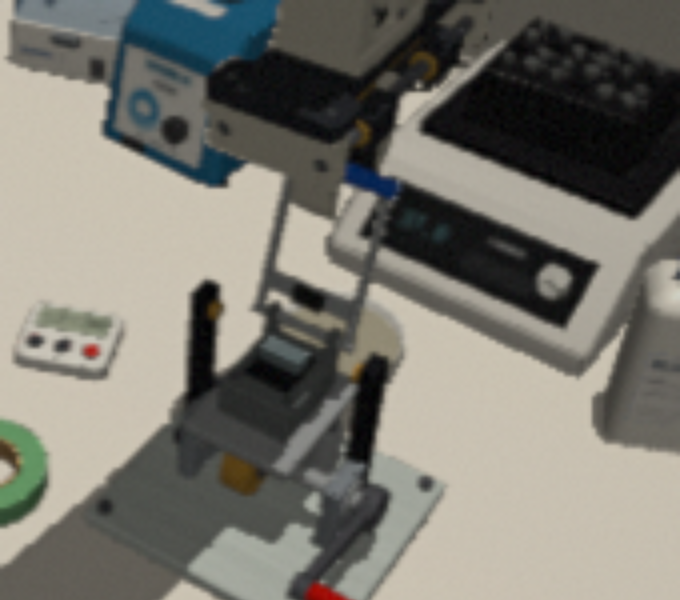

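The fingers straddle the blue bar at crop position (370,180), between the yoke arms. They are still closing, so I'll let them finish.

```bash
python3 -m crank '[[[-0.001,0,0.003,0],[-0.001,0,0.003,0],[-0.001,0,0.003,0],[-0.001,0,0.003,0],[-0.001,0,0.003,0],[-0.001,0,0.003,0],[-0.001,0,0.003,0],[-0.001,0,0.003,0]]]' 0 8; python3 -c "
from h import *
go(.676,-.045,.194)"
```

```text
time: 3.95
tcp_pos: [0.6758, -0.0441, 0.1942]
tool_rot: [-2.206, -2.237, 0.0]
wrist_force: [0.0, -1.2, -0.8]
grip_width: 0.131
finger_force: 8.0
mm [-0.9  0.2  0.2] twist 0.2 tilt [-0.  0. -1.] t 3.95 F [ 0.  -1.2 -0.8] w 0.131
```

```bash
python3 -m crank '[[[0,-0.011,-0.002,0],[0,-0.022,-0.003,0],[0,-0.032,-0.003,0],[0,-0.042,-0.0015,0],[0,-0.052,0.0005,0],[0,-0.061,0.004,0],[0,-0.070,0.008,0],[0,-0.079,0.013,0]]]'
python3 - <<'E'
from h import *
q=[.609,-.0454,.0106]
for a in (1.,.9,.8,.7,.6,.5,.4,.3,.2,.1,0,-.04):
    p=jig(q,bar(a))[0]-[0,0,.0188];print(a,end=" ");go(*p)
E
```

```text
time: 4.62
tcp_pos: [0.598, -0.0451, 0.1826]
tool_rot: [2.204, 2.235, 0.004]
wrist_force: [0.8, 0.4, 0.2]
grip_width: 0.123
finger_force: 8.0
1.0 mm [-0.5 -1.   1.2] twist 0.2 tilt [ 0.004  0.    -1.   ] t 4.62 F [0.8 0.4 0.2] w 0.123
0.9 mm [-0.4 -9.2  7. ] twist 0.2 tilt [ 0.004  0.    -1.   ] t 4.62 F [0.8 0.4 0.2] w 0.123
0.8 mm [ -0.4 -16.7  13.6] twist 0.2 tilt [ 0.004  0.    -1.   ] t 4.62 F [0.8 0.4 0.2] w 0.123
0.7 mm [ -0.4 -23.6  20.9] twist 0.2 tilt [ 0.004  0.    -1.   ] t 4.62 F [0.8 0.4 0.2] w 0.123
0.6 mm [ -0.3 -29.6  28.8] twist 0.2 tilt [ 0.004  0.    -1.   ] t 4.62 F [0.8 0.4 0.2] w 0.123
0.5 mm [ -0.3 -34.9  37.3] twist 0.2 tilt [ 0.004  0.    -1.   ] t 4.62 F [0.8 0.4 0.2] w 0.123
0.4 mm [ -0.3 -39.3  46.3] twist 0.2 tilt [ 0.004  0.    -1.   ] t 4.62 F [0.8 0.4 0.2] w 0.123
0.3 mm [ -0.3 -42.7  55.7] twist 0.2 tilt [ 0.004  0.    -1.   ] t 4.62 F [0.8 0.4 0.2] w 0.123
0.2 mm [ -0.3 -45.2  65.4] twist 0.2 tilt [ 0.004  0.    -1.   ] t 4.62 F [0.8 0.4 0.2] w 0.123
0.1 mm [ -0.3 -46.8  75.2] twist 0.2 tilt [ 0.004  0.    -1.   ] t 4.62 F [0.8 0.4 0.2] w 0.123
0 mm [ -0.3 -47.3  85.2] twist 0.2 tilt [ 0.004  0.    -1.   ] t 4.62 F [0.8 0.4 0.2] w 0.123
-0.04 mm [ -0.3 -47.2  89.2] twist 0.2 tilt [ 0.004  0.    -1.   ] t 4.62 F [0.8 0.4 0.2] w 0.123
```

```bash
python3 -m crank '[[[0,-0.009,0.007,0],[0,-0.017,0.0135,0],[0,-0.023,0.021,0],[0,-0.029,0.029,0],[0,-0.034,0.037,0],[0,-0.038,0.046,0],[0,-0.042,0.055,0],[0,-0.044,0.065,0]]]'
python3 - <<'E'
from h import *
q=[.609,-.0454,.0106]
for a in (.2,.1,0,-.04):
    p=jig(q,bar(a))[0]-[0,0,.0188];print(a,end=" ");go(*p)
E
```

```text
time: 5.28
tcp_pos: [0.5527, -0.0457, 0.1156]
tool_rot: [2.206, 2.237, 0.0]
wrist_force: [0.7, 0.3, 0.6]
grip_width: 0.129
finger_force: 8.0
0.2 mm [-0.3  0.3 -1.5] twist 0.2 tilt [ 0.  0. -1.] t 5.28 F [0.7 0.3 0.6] w 0.129
0.1 mm [-0.3 -1.2  8.4] twist 0.2 tilt [ 0.  0. -1.] t 5.28 F [0.7 0.3 0.6] w 0.129
0 mm [-0.3 -1.7 18.4] twist 0.2 tilt [ 0.  0. -1.] t 5.28 F [0.7 0.3 0.6] w 0.129
-0.04 mm [-0.3 -1.7 22.4] twist 0.2 tilt [ 0.  0. -1.] t 5.28 F [0.7 0.3 0.6] w 0.129
```

```bash
python3 -m crank '[[[0,-0.001,0.006,0],[0,-0.0015,0.012,0],[0,-0.0015,0.016,0],[0,-0.0015,0.018,0],[0,-0.0015,0.020,0],[0,-0.0015,0.021,0],[0,-0.0015,0.021,0]]]'
python3 - <<'E'
from h import *
q=[.609,-.0454,.0106]
p=jig(q,bar(0))[0]-[0,0,.0188];go(*p)
E
```

```text
time: 5.87
tcp_pos: [0.5507, -0.0458, 0.095]
tool_rot: [-2.205, -2.236, 0.002]
wrist_force: [-2.0, 0.5, -0.8]
grip_width: 0.125
finger_force: 8.0
mm [-0.3  0.3 -2.2] twist 0.2 tilt [-0.002  0.    -1.   ] t 5.87 F [-2.   0.5 -0.8] w 0.125
```

```bash
python3 -m crank '[[[0,0,0.003,0],[0,0,0.006,0],[0,0,0.006,0]]]'
```

```text
time: 6.12
tcp_pos: [0.5507, -0.046, 0.09]
tool_rot: [-2.205, -2.236, 0.001]
wrist_force: [-5.4, -0.0, 8.7]
grip_width: 0.125
finger_force: 8.0
```

```bash
python3 -m crank '[[[0,0,0,0],[0,0,0,0],[0,0,0,0],[0,0,0,0],[0,0,0,0]]]' 0.4; python3 -m crank '[[[0,0,-0.03,0],[0,0,-0.07,0],[0,0,-0.11,0],[0,0,-0.13,0],[0,0,-0.13,0]]]';  python3 - <<'E'
from h import *
q=[.609,-.0454,.0106]
T=wristT();im=ctrl.capture("wrist");c=ctrl.camera_model("wrist")
v=cv2.resize(im[...,::-1],(768,576)).copy()
for P in jig(q,[bar(0),bar(0,.033),bar(0,-.033),bar(.1),ham(0,-.08),ham(0,-.142),[-.075,.075,.012],[.075,.075,.012]]):
    u=proj("wrist",P,c,T)[0]; cv2.circle(v,tuple(int(a*1.5) for a in u),4,(0,255,0),1)
s=ctrl.capture("scene");s=cv2.resize(s[120:300,230:400,::-1],(544,576))
cs=ctrl.camera_model("scene")
for P in jig(q,[bar(0,.033),bar(0,-.033),bar(.1,-.033)]):
    u=(proj("scene",P)[0]-[230,120])*3.2; cv2.circle(s,tuple(int(a) for a in u),3,(0,255,0),1)
cv2.imwrite("pics/w3.png",v);cv2.imwrite("pics/s3.png",s)
p=jig(q,ham(0))[0];go(*(p+[0,0,.09]));go(*(p-[0,0,.0188]))
E
```

```text
time: 6.53
tcp_pos: [0.5516, -0.0458, 0.0894]
tool_rot: [2.206, 2.237, 0.0]
wrist_force: [-1.2, 0.2, 0.4]
grip_width: 0.391
finger_force: 0.0
time: 6.95
tcp_pos: [0.5552, -0.0461, 0.2252]
tool_rot: [2.201, 2.231, 0.011]
wrist_force: [1.5, -1.3, -0.7]
grip_width: 0.399
finger_force: 0.0
mm [-112.1  -27.4   69.5] twist 0.2 tilt [ 0.002  0.    -1.   ] t 7.05 F [-0.4  0.2 -0. ] w 0.399
mm [-112.1  -27.6  178.3] twist 0.2 tilt [ 0.002  0.    -1.   ] t 7.05 F [-0.4  0.2 -0. ] w 0.399
```

View pics/w3.png

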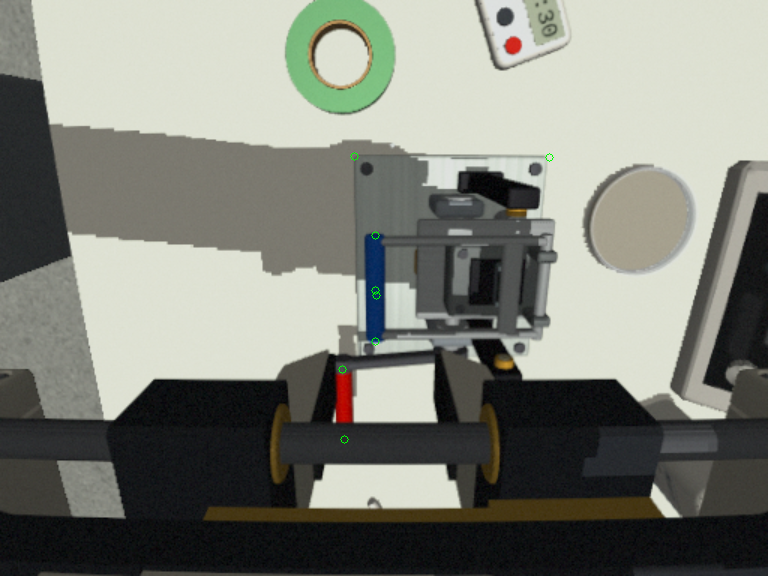

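View pics/s3.png

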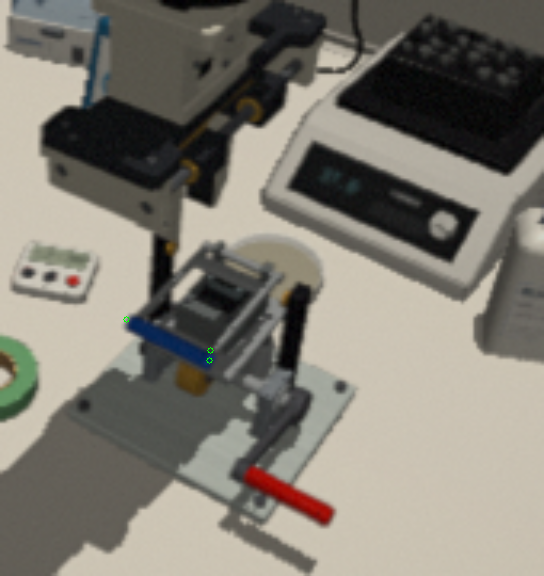

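The wrist view puts the blue bar at (375,288), level over the cell. The scene crop has its ends on the predicted shut position, (128,320) and (209,360). The clamp is shut, so the red handle at wrist (344,395) is next.

```bash
python3 -m crank '[[[-0.04,-0.01,0,0],[-0.08,-0.02,0,0],[-0.118,-0.0275,0,0],[-0.118,-0.0275,0.03,0],[-0.118,-0.0275,0.065,0],[-0.118,-0.0275,0.1,0],[-0.118,-0.0275,0.11,0],[-0.118,-0.0275,0.11,0]]]' 0.65;  python3 - <<'E'
from h import *
q=[.609,-.0454,.0106]
p=jig(q,ham(0,-.118))[0];go(*(p-[0,0,.0188]))
T=wristT();im=ctrl.capture("wrist");c=ctrl.camera_model("wrist")
v=cv2.resize(im[...,::-1],(768,576)).copy()
for P in jig(q,[ham(0,-.08),ham(0,-.118),ham(0,-.142)]):
    u=proj("wrist",P,c,T)[0]; cv2.circle(v,tuple(int(a*1.5) for a in u),4,(0,255,0),1)
cv2.imwrite("pics/w4.png",v)
E
```

```text
time: 7.72
tcp_pos: [0.5216, -0.163, 0.105]
tool_rot: [-2.2, -2.231, 0.008]
wrist_force: [0.0, -0.3, 0.3]
grip_width: 0.653
finger_force: 0.0
mm [-1.5  5.5 63. ] twist 0.2 tilt [-0.009  0.002 -1.   ] t 7.72 F [ 0.  -0.3  0.3] w 0.653
```

View pics/w4.png

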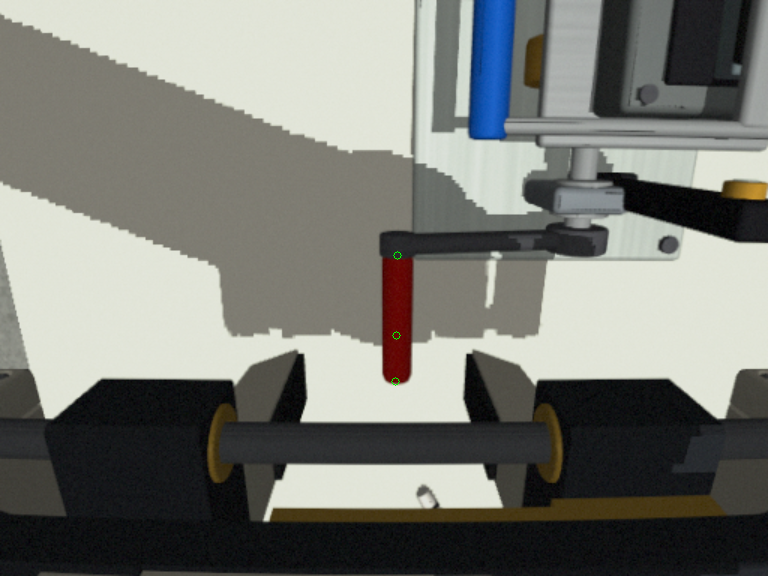

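The handle runs from (397,250) to (397,383), right on the model points and between the fingers. Descending on it.

```bash
python3 -m crank '[[[-0.001,0,0.03,0],[-0.001,0,0.055,0],[-0.001,0,0.063,0],[-0.001,0,0.063,0],[-0.001,0,0.063,0]]]';  python3 - <<'E'
from h import *
q=[.609,-.0454,.0106]
p=jig(q,ham(0,-.118))[0];go(*(p-[0,0,.0188]))
E
```

```text
time: 8.18
tcp_pos: [0.5266, -0.1653, 0.0477]
tool_rot: [2.205, 2.236, 0.001]
wrist_force: [-0.3, 0.4, 0.7]
grip_width: 0.65
finger_force: 0.0
mm [ 1.  -0.   5.7] twist 0.2 tilt [ 0.001 -0.    -1.   ] t 8.18 F [-0.3  0.4  0.7] w 0.65
```

```bash
python3 -m crank '[[[0,0,0.005,0],[0,0,0.005,0],[0,0,0.005,0],[0,0,0.005,0],[0,0,0.005,0],[0,0,0.005,0],[0,0,0.005,0],[0,0,0.005,0]]]' 0 30; python3 -m crank '[[[0,0,0,0],[0,0,0,0],[0,0,0,0]]]'
python3 - <<'E'
from h import *
q=[.609,-.0454,.0106]
for a in (0,.2,.4,.6,.8,1,1.2,1.3,1.4):
    p=jig(q,ham(a,-.118))[0];print(a,end=" ");go(*(p-[0,0,.0188]))
E
```

```text
time: 8.85
tcp_pos: [0.5268, -0.1652, 0.0417]
tool_rot: [2.204, 2.236, 0.002]
wrist_force: [1.7, 0.2, -2.7]
grip_width: 0.142
finger_force: 30.0
time: 9.1
tcp_pos: [0.5267, -0.1652, 0.0416]
tool_rot: [2.204, 2.236, 0.002]
wrist_force: [4.6, -0.1, -2.1]
grip_width: 0.142
finger_force: 30.0
0 mm [ 0.9 -0.1 -0.3] twist 0.2 tilt [ 0.002 -0.    -1.   ] t 9.1 F [ 4.6 -0.1 -2.1] w 0.142
0.2 mm [  0.9   4.5 -16.6] twist 0.2 tilt [ 0.002 -0.    -1.   ] t 9.1 F [ 4.6 -0.1 -2.1] w 0.142
0.4 mm [  0.8  12.3 -31.7] twist 0.2 tilt [ 0.002 -0.    -1.   ] t 9.1 F [ 4.6 -0.1 -2.1] w 0.142
0.6 mm [  0.8  22.9 -45. ] twist 0.2 tilt [ 0.002 -0.    -1.   ] t 9.1 F [ 4.6 -0.1 -2.1] w 0.142
0.8 mm [  0.8  35.9 -55.8] twist 0.2 tilt [ 0.002 -0.    -1.   ] t 9.1 F [ 4.6 -0.1 -2.1] w 0.142
1 mm [  0.7  50.9 -63.9] twist 0.2 tilt [ 0.002 -0.    -1.   ] t 9.1 F [ 4.6 -0.1 -2.1] w 0.142
1.2 mm [  0.6  67.1 -68.8] twist 0.2 tilt [ 0.002 -0.    -1.   ] t 9.1 F [ 4.6 -0.1 -2.1] w 0.142
1.3 mm [  0.6  75.5 -70. ] twist 0.2 tilt [ 0.002 -0.    -1.   ] t 9.1 F [ 4.6 -0.1 -2.1] w 0.142
1.4 mm [  0.6  84.  -70.4] twist 0.2 tilt [ 0.002 -0.    -1.   ] t 9.1 F [ 4.6 -0.1 -2.1] w 0.142
```

```bash
python3 -m crank '[[[0,0.002,-0.008,0],[0,0.0045,-0.016,0],[0,0.008,-0.024,0],[0,0.012,-0.0315,0],[0,0.017,-0.0385,0],[0,0.023,-0.045,0],[0,0.029,-0.0505,0],[0,0.036,-0.056,0]]]' - 40
python3 - <<'E'
from h import *
q=[.609,-.0454,.0106]
for a in (.8,.9,1,1.1,1.2,1.3,1.4):
    p=jig(q,ham(a,-.118))[0];print(a,end=" ");go(*(p-[0,0,.0188]))
E
```

```text
time: 9.77
tcp_pos: [0.5551, -0.1648, 0.0958]
tool_rot: [-2.2, -2.228, 0.013]
wrist_force: [-12.9, -1.8, 1.7]
grip_width: 0.137
finger_force: 40.0
0.8 mm [ 0.8  7.4 -1.9] twist 0.2 tilt [-0.013  0.002 -1.   ] t 9.77 F [-12.9  -1.8   1.7] w 0.137
0.9 mm [ 0.8 14.6 -6.4] twist 0.2 tilt [-0.013  0.002 -1.   ] t 9.77 F [-12.9  -1.8   1.7] w 0.137
1 mm [  0.8  22.2 -10.1] twist 0.2 tilt [-0.013  0.002 -1.   ] t 9.77 F [-12.9  -1.8   1.7] w 0.137
1.1 mm [  0.8  30.2 -13.1] twist 0.2 tilt [-0.013  0.002 -1.   ] t 9.77 F [-12.9  -1.8   1.7] w 0.137
1.2 mm [  0.7  38.4 -15.3] twist 0.2 tilt [-0.013  0.002 -1.   ] t 9.77 F [-12.9  -1.8   1.7] w 0.137
1.3 mm [  0.7  46.8 -16.7] twist 0.2 tilt [-0.013  0.002 -1.   ] t 9.77 F [-12.9  -1.8   1.7] w 0.137
1.4 mm [  0.7  55.2 -17.2] twist 0.2 tilt [-0.013  0.002 -1.   ] t 9.77 F [-12.9  -1.8   1.7] w 0.137
```

```bash
python3 -m crank '[[[0,0,0,0],[0,0.007,-0.0045,0],[0,0.015,-0.008,0],[0,0.023,-0.011,0],[0,0.031,-0.0135,0],[0,0.039,-0.015,0],[0,0.039,-0.015,0],[0,0.039,-0.015,0]]]'
python3 - <<'E'
from h import *
q=[.609,-.0454,.0106]
for a in (1.2,1.3,1.4):
    p=jig(q,ham(a,-.118))[0];print(a,end=" ");go(*(p-[0,0,.0188]))
E
```

```text
time: 10.43
tcp_pos: [0.5985, -0.1648, 0.1145]
tool_rot: [-2.204, -2.234, 0.004]
wrist_force: [-10.0, 0.5, 13.6]
grip_width: 0.139
finger_force: 40.0
1.2 mm [ 1.3 -4.8  3.9] twist 0.2 tilt [-0.004  0.    -1.   ] t 10.43 F [-10.    0.5  13.6] w 0.139
1.3 mm [1.3 3.6 2.6] twist 0.2 tilt [-0.004  0.    -1.   ] t 10.43 F [-10.    0.5  13.6] w 0.139
1.4 mm [ 1.2 12.1  2.2] twist 0.2 tilt [-0.004  0.    -1.   ] t 10.43 F [-10.    0.5  13.6] w 0.139
```

```bash
python3 -m crank '[[[0,0.003,-0.001,0],[0,0.006,-0.0015,0],[0,0.008,-0.0015,0],[0,0.008,-0.0015,0],[0,0.008,-0.0015,0],[0,0.008,-0.0015,0]]]'
python3 - <<'E'
from h import *
q=[.609,-.0454,.0106]
im=ctrl.capture("scene");T=wristT();w=ctrl.capture("wrist");c=ctrl.camera_model("wrist")
for a in (1.3,1.4):
    p=jig(q,ham(a,-.118))[0];print(a,end=" ");go(*(p-[0,0,.0188]))
s=cv2.resize(im[150:300,250:360,::-1],(440,600),interpolation=cv2.INTER_CUBIC)
for P in jig(q,[ham(1.4,-.08),ham(1.4,-.142),ham(1.25,-.142),[0,-.08,.046]]):
    u=(proj("scene",P)[0]-[250,150])*4; cv2.circle(s,tuple(int(a) for a in u),3,(0,255,0),1)
cv2.imwrite("pics/s5.png",s)
b=seg(im,"red",(290,200,360,290));print(len(b),b.mean(0),b.min(0),b.max(0))
w=w[...,::-1][:,170:430].copy()
for P in jig(q,[ham(1.4,-.08),ham(1.4,-.142),ham(1.25,-.08),[0,-.08,.046]]):
    u=proj("wrist",P,c,T)[0]-[170,0]; print(u.round()); cv2.circle(w,tuple(int(a) for a in u),3,(0,255,0),1)
cv2.imwrite("pics/w5.png",cv2.resize(w,None,fx=1.55,fy=1.55))
cv2.imwrite("pics/c5.png",np.hstack([s[:595],cv2.resize(w[:384],(355,595)) ]))
E
```

```text
time: 10.93
tcp_pos: [0.6055, -0.1648, 0.1153]
tool_rot: [-2.204, -2.233, 0.006]
wrist_force: [-11.0, 0.6, 11.6]
grip_width: 0.139
finger_force: 40.0
1.3 mm [ 1.4 -3.4  3.5] twist 0.2 tilt [-0.006  0.    -1.   ] t 11.03 F [-9.9  0.1 11.7] w 0.137
1.4 mm [1.3 5.1 3. ] twist 0.2 tilt [-0.006  0.    -1.   ] t 11.03 F [-9.9  0.1 11.7] w 0.137
7 [354.42857143 233.85714286] [354 232] [355 236]
[ 97. 193.]
[ 96. 304.]
[ 70. 192.]
[ 94. 159.]
```

View pics/c5.png

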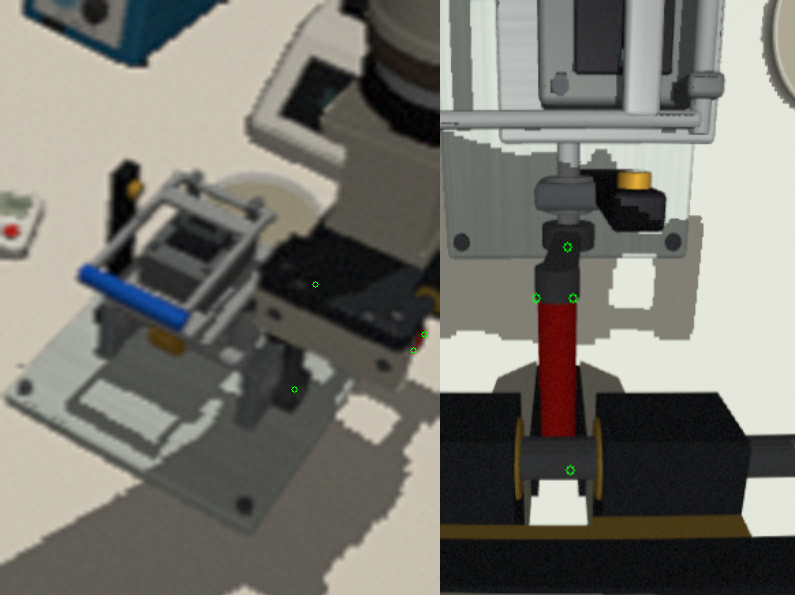

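The wrist panel has the handle centre at about px 256 (crop 86). Straight up should be 267 (crop 97), and the shaft sits where the model puts it. So the lever is at about 1.34 and needs roughly 5 mm more. The clamp is still shut.

```bash
python3 -m crank '[[[0,0.002,-0.0005,0],[0,0.004,-0.001,0],[0,0.005,-0.0015,0],[0,0.005,-0.0015,0],[0,0.005,-0.0015,0],[0,0.005,-0.0015,0]]]'
cat > m.py <<'E'
from h import *
q=[.609,-.0454,.0106]
T=wristT();w=ctrl.capture("wrist");c=ctrl.camera_model("wrist")
p=jig(q,ham(1.4,-.118))[0];go(*(p-[0,0,.0188]))
h=seg(w,"red",(220,150,320,300))
for v in (220,240,260):
    r=h[h[:,1]==v][:,0]
    if len(r): print(v,r.min(),r.max(),r.mean())
f=lambda a,y:proj("wrist",jig(q,ham(a,y))[0],c,T)[0]
for y in(-.09,-.1,-.11): print([f(a,y).round(1).tolist() for a in(1.3,1.4,1.5)])
# cam shaft: columns of the bright shaft near jig y -.06..-.045
for y in(-.045,-.05): print("axis",proj("wrist",jig(q,[0,y,.046])[0],c,T).round(1))
r=proj("wrist",jig(q,[0,-.042,.046])[0],c,T)[0].round().astype(int);print(r,w[r[1],r[0]-14:r[0]+15].mean(1).round().astype(int))
E
python3 m.py
```

```text
time: 11.53
tcp_pos: [0.609, -0.1648, 0.1156]
tool_rot: [-2.202, -2.231, 0.009]
wrist_force: [-11.1, 0.7, 8.2]
grip_width: 0.141
finger_force: 40.0
mm [1.3 1.7 3.4] twist 0.2 tilt [-0.009  0.001 -1.   ] t 11.58 F [-11.2  -0.6   7.3] w 0.141
220 242 269 255.5
240 243 269 256.0
260 244 268 256.0
[[242.1, 212.0], [259.6, 212.4], [277.1, 212.1]]
[[242.3, 230.9], [259.5, 231.3], [276.6, 231.1]]
[[242.5, 249.1], [259.3, 249.5], [276.1, 249.2]]
axis [[259.5 109.7]]
axis [[259.4 117. ]]
[259 105] [107 107 106 106 107 102  71  67  73  79  81  79  89  94  95  94  92  89
  79  85  79  71  72 104 112 112 108 111 107]
```

```bash
python3 -m crank '[[[0,0.002,-0.0005,0],[0,0.002,-0.0005,0],[0,0.002,-0.0005,0],[0,0.002,-0.0005,0],[0,0.002,-0.0005,0],[0,0.002,-0.0005,0]]]'; python3 m.py
```

```text
time: 12.08
tcp_pos: [0.6111, -0.1647, 0.1159]
tool_rot: [-2.203, -2.231, 0.009]
wrist_force: [-9.7, -0.3, 6.9]
grip_width: 0.136
finger_force: 40.0
mm [ 1.3 -0.6  3.7] twist 0.2 tilt [-0.009  0.001 -1.   ] t 12.13 F [-10.7  -0.8   5.5] w 0.145
220 242 269 255.5
240 243 269 256.0
260 244 268 256.0
[[237.7, 211.8], [255.1, 212.2], [272.5, 212.0]]
[[238.0, 230.7], [255.0, 231.1], [272.2, 230.9]]
[[238.3, 248.8], [255.0, 249.3], [271.8, 249.0]]
axis [[256.3 109.7]]
axis [[256.3 117. ]]
[256 105] [105 107 102 112 102 100  62  71  75  80  82  83  84  82  84  87  90  89
  85  83  75  65  77 110 110 112 111 108 104]
```

Run:
```python
from h import *
q=[.609,-.0454,.0106]
b=seg(ctrl.capture("scene"),"blue",(265,205,310,245));print(b.mean(0),[proj("scene",jig(q,bar(a,0,.0083)))[0].round(1).tolist() for a in(0,.05,.1)])
ctrl.close_job()
```

```text
[283.25333333 223.86      ] [[282.5, 223.5], [282.6, 221.8], [282.8, 220.1]]
the job is handed in; nothing more can be done
```

The job is handed in: the clamp was shut first (camera-measured angle about 0), then the cam raised to about 1.40 rad, with the gripper still holding the red handle; the timer, dish and tape were not touched.

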